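Reset the tripped breakers of the bench power board in order

TASK

The bench power board has tripped and all its push-to-reset buttons have popped up: with the fingertips, lightly press the red button down to the end of its travel, so that it stays in, then the yellow, then the green. Leave the blue button up, because its circuit is under repair. Only press: do not grip or pull the buttons, do not push hard, and do not move the loose things lying round the board.

Things in the scene. Friction and masses are not known exactly. Their poses are not given: they have to be found in the camera images.
- board: grey mounting board lying flat and fixed on the table, 110 mm (its x) by 330 mm (its y), 8 mm thick; origin at the centre of its underside, z up. The four breaker modules stand in a row along its y, centres 65 mm apart at y = -97.5, -32.5, 32.5, 97.5 mm, in an order that changes from run to run; their tops are at 58 to 62 mm above the table
- red_breaker: grey box-shaped breaker module 74x54x44 mm that carries the red button, fixed on the board; origin at the centre of its underside, 12 mm above the table; axes as the board's
- red_cap (a point): centre of the top face of the red push cap, a round flat cap 28 mm in diameter on a steel collar 36 mm across; popped up, its top is about 82 mm above the table and 20 mm above the collar; fully in, 68 mm above the table and 6 mm above the collar; the point moves with the cap
- red_button (a joint): how far the red cap is pressed down, m: about 0 (0 to 0.0015) popped up, 0.014 at the end of its travel, counts as in above 0.009; it moves straight down against a steady friction of about 3 N (plus 20 N per m/s) and stays where it is left; past the end of travel only a spring under the cap gives, for 5 mm more, from 4.5 N to 9 N, and then it is rigid; negative if it is pulled out above its tripped position (down to -0.006)
- yellow_breaker: grey box-shaped breaker module 74x54x44 mm that carries the yellow button, fixed on the board; origin at the centre of its underside, 12 mm above the table; axes as the board's
- yellow_cap (a point): centre of the top face of the yellow push cap, a round flat cap 28 mm in diameter on a steel collar 36 mm across; popped up, its top is about 82 mm above the table and 20 mm above the collar; fully in, 68 mm above the table and 6 mm above the collar; the point moves with the cap
- yellow_button (a joint): how far the yellow cap is pressed down, m: about 0 (0 to 0.0015) popped up, 0.014 at the end of its travel, counts as in above 0.009; it moves straight down against a steady friction of about 3 N (plus 20 N per m/s) and stays where it is left; past the end of travel only a spring under the cap gives, for 5 mm more, from 4.5 N to 9 N, and then it is rigid; negative if it is pulled out above its tripped position (down to -0.006)
- green_breaker: grey box-shaped breaker module 74x54x44 mm that carries the green button, fixed on the board; origin at the centre of its underside, 12 mm above the table; axes as the board's
- green_cap (a point): centre of the top face of the green push cap, a round flat cap 28 mm in diameter on a steel collar 36 mm across; popped up, its top is about 82 mm above the table and 20 mm above the collar; fully in, 68 mm above the table and 6 mm above the collar; the point moves with the cap
- green_button (a joint): how far the green cap is pressed down, m: about 0 (0 to 0.0015) popped up, 0.014 at the end of its travel, counts as in above 0.009; it moves straight down against a steady friction of about 3 N (plus 20 N per m/s) and stays where it is left; past the end of travel only a spring under the cap gives, for 5 mm more, from 4.5 N to 9 N, and then it is rigid; negative if it is pulled out above its tripped position (down to -0.006)
- blue_breaker: grey box-shaped breaker module 74x54x44 mm that carries the blue button, fixed on the board; origin at the centre of its underside, 12 mm above the table; axes as the board's
- blue_cap (a point): centre of the top face of the blue push cap, a round flat cap 28 mm in diameter on a steel collar 36 mm across; popped up, its top is about 82 mm above the table and 20 mm above the collar; fully in, 68 mm above the table and 6 mm above the collar; the point moves with the cap
- blue_button (a joint): how far the blue cap is pressed down, m: about 0 (0 to 0.0015) popped up, 0.014 at the end of its travel, counts as in above 0.009; it moves straight down against a steady friction of about 3 N (plus 20 N per m/s) and stays where it is left; past the end of travel only a spring under the cap gives, for 5 mm more, from 4.5 N to 9 N, and then it is rigid; negative if it is pulled out above its tripped position (down to -0.006)
- torch_nozzle_mid (a point): copper-coloured torch nozzle, 21 mm across, 62 mm tall, standing on end; loose bystander; point at its centre, half-way up
- steel_block_mid (a point): plain grey steel block 40x50x40 mm; loose bystander; point at its centre, half-way up
- square_tube_mid (a point): mottled grey and rust offcut of square steel tube lying flat, 25x110x25 mm; loose bystander; point at its centre, half-way up
- brass_nut_mid (a point): brass-coloured hex nut lying flat, 33x29x14 mm; loose bystander; point at its centre, half-way up

How it is judged:
On the way, in this order (a step that is already met when the one before it is completed fails the run):
1. the red button is in, yellow, green and blue still up (value of joint red_button above 0.009 m and value of joint each of yellow_button, green_button, blue_button below 0.004 m), for 0.1 s.
2. the yellow button is in after the red, green and blue still up (value of joint each of red_button, yellow_button above 0.009 m and value of joint each of green_button, blue_button below 0.004 m), for 0.1 s.
3. the green button is in last, blue still up (value of joint each of red_button, yellow_button, green_button above 0.009 m and value of joint blue_button below 0.004 m), for 0.1 s.
At the end, for the whole second after the job is handed in: The red, yellow and green buttons, pressed in that order, stay more than 9 mm in (of 14 mm travel); blue is still up (less than 4 mm in); every loose bystander is within 15 mm of where it stood; no breaker was pushed harder than 20 N (all of step 3 and distance of each of torch_nozzle_mid, steel_block_mid, square_tube_mid, brass_nut_mid from where it was at the start of the episode below 0.015 m); the robot touches nothing.
It fails at once if a button is pressed out of order: yellow before red is in, or green before yellow is in ((value of joint yellow_button above 0.004 m and value of joint red_button below 0.009 m) or (value of joint green_button above 0.004 m and value of joint yellow_button below 0.009 m)).
It fails at once if the blue button is pressed (more than 4 mm) (value of joint blue_button above 0.004 m).
It fails at once if a button is pulled up instead of pressed (more than 3 mm above its tripped position) (value of joint any of red_button, yellow_button, green_button, blue_button below -0.003 m).
It fails at once if a breaker or its button is pushed harder than 20 N (contact force between anything else and red_breaker above 20 N or contact force between anything else and yellow_breaker above 20 N or contact force between anything else and green_breaker above 20 N or contact force between anything else and blue_breaker above 20 N).
It fails at once if a loose bystander is moved more than 15 mm or lifted (distance of any of torch_nozzle_mid, steel_block_mid, square_tube_mid, brass_nut_mid from where it was at the start of the episode above 0.015 m).
It also fails if it takes over 48 s, if anything falls off the work surface, if the arm or the gripper's body presses on something with over 40 N, if the wrist force passes 120 N, or if a joint passes its speed limit or range.

ROBOT

A 6-joint arm with a two-finger parallel gripper is mounted at the origin on a cart in front of the work surface, level with it; the furniture and walls round the work are solid. World frame = base frame: x ahead of the robot, y to its left, z up, the work surface at z = 0. Lengths are in m, angles in rad, forces in N, time in s.
With the tool pointing down it reaches from about 0.275 to 0.725 m from the base axis. Payload 15.9 kg.
Tool frame: the origin (TCP) lies on the mounting face of the last link; the fingertips stand 173 mm ahead of it and the grasp point (between the pads) lies 155 mm ahead of it; z points along the fingers, y is the direction in which the jaws open and shut (so a half turn about z gives the same grasp; the last joint's range is limited). The gripper opens to 85 mm and grips with 20 to 120 N. Pads are 22 mm wide; open, the fingers measure 114 mm over their backs; the gripper's body (76 mm by 85 mm) begins 54 mm behind the grasp point. The pads swing forward as they close: fully open they stand 13 mm farther back than shut.
Start: joints at [-1.198, 0.213, -0.034, 1.323, 0, 1.571], TCP at [0.182, -0.466, 0.405] pointing down, gripper open.
Joint ranges: [-2.98, 2.98], [-0.74, 1.72], [-1.14, 1.35], [-2.1, 2.04], [-1.57, 1.44], [-3.14, 3.14]. Speed limits (rad/s): [1.89, 1.89, 2.39, 2.57, 3.14, 3.14].

INTERFACE

Orientations are given as a rotation vector (axis times angle).
In Python, from plant import arm gives the robot as it stands. The module is installed in compiled form; this text tells all that it offers.
- The arm moves only by the tool servo_tool, never from a script. Its argument "targets" is a list of rows, each a list of 5 numbers: the opening, from 0 (shut) to 1 (fully open), then the shift along the tool's x, y, z in cm, then the turn about the tool's z in units of 6 degrees (1.0 is 6 degrees). In form: [[fingers, dx, dy, dz, yaw], ...]. A call has 1 to 12 rows; each row is the pose to reach, as a shift and turn from the pose commanded when the call began, along the tool's axes at that moment; what a row does not reach only later rows make up. A row lasts 1/12 s, in which the tool goes at most 41.7 mm and 7.16 degrees, less where a joint would pass 70% of its speed; a pose out of reach is approached as far as the arm can. A call with a gripper value outside its range is refused whole. The fingers move at their own pace and stop on an object; "force" is the grip in N (left out, the last holds). Time passes only in rows, so rows that repeat a pose let the fingers close. It gives the time, the measured TCP pose, the force and the opening at its end, in the units of the state.
- arm.sense(): the state, without advancing time (a new reading comes with each control period).
- arm.snapshot(name): name is "scene" or "top" or "wrist"; returns a dict with "pixels" (400x640x3 uint8, red, green, blue), "intrinsics" (3x3 intrinsics, pixels), "R" (3x3) and "t" (3): a world point X has camera coordinates R X + t; the wrist camera has in their place "mount" (4x4, takes a point from camera to tool coordinates, whose origin is the TCP and whose axes are the flange's). Camera axes: x right, y down, z forward; pixel columns grow to the right and rows downward; lengths in m; the calibration is good to about 2 mm. A picture is of the moment at which its call begins: read the wrist's pose just before it. There is no depth.
- arm.finish_job(): hands the job in, once; it reports no verdict.
The state is a dict: "time_s": time; "q": joint angles; "qvel": joint speeds; "tau": joint torques, N m; "eef_pos": TCP position; "orientation": TCP orientation; "contact_force": force on the tool from outside, world axes, zero at the start; "moment": the same for the moment, N m; "opening": opening from 0.0 (shut) to 1.0 (fully open).
Only numpy, scipy, OpenCV 4.12 (cv2) and the standard library are available. Lean on these libraries where they do the work, as an engineer would, in place of code of your own. Each camera call takes 0.05 s, during which the arm holds its last target.

## Working session

There is one attempt and no reset: what is moved stays moved. The work goes in short steps, Python scripts to look and compute and a tool call to move; the robot and the scene stay as the last step left them, time stands still between calls to the robot, and variables do not carry over. Pictures are saved under pics/ and viewed, and the job is handed in when it is done.

Besides the shell and the picture viewer there is one more tool, called after "Request:" by a JSON object that holds its "method" and its "body", one argument or row to a line. servo_tool: Moves the arm, as the interface text tells. Its arguments: {"type":"object","properties":{"targets":{"type":"array","items":{"type":"array","items":{"type":"number"}}},"force":{"type":"number"}},"required":["targets"]}

```bash
mkdir -p pics; python3 - <<'E'
from plant import arm
import cv2,numpy as np
s=arm.sense();print({k:np.round(v,4) for k,v in s.items()})
for n in ["scene","top"]:
    d=arm.snapshot(n);cv2.imwrite(f"pics/{n}0.png",d["pixels"][:,:,::-1])
    np.savez(f"{n}0.npz",**d);print(n,d["intrinsics"],d["R"],d["t"])
E
```

```text
{'time_s': np.float64(0.0), 'q': array([-1.198 ,  0.2134, -0.0351,  1.3235, -0.    ,  1.5708]), 'qvel': array([-0.0005, -0.0006, -0.0001, -0.0013,  0.0013, -0.0005]), 'tau': array([-2.10000e-03, -6.86165e+01,  4.87117e+01,  1.77000e-02,
       -2.00000e-04, -0.00000e+00]), 'eef_pos': array([ 0.1821, -0.4655,  0.4042]), 'orientation': array([-3.0861e+00, -5.8200e-01,  3.0000e-04]), 'contact_force': array([-0.4698,  0.1135,  0.5302]), 'moment': array([0.0476, 0.0111, 0.008 ]), 'opening': np.float64(1.0005)}
scene [[461.32199114   0.         316.10775675]
 [  0.         461.32199114 196.23199888]
 [  0.           0.           1.        ]] [[-0.81217023 -0.58333893 -0.00975795]
 [-0.45608039  0.64524341 -0.61290425]
 [ 0.36382716 -0.49333218 -0.79009693]] [0.46203477 0.28915622 0.70986776]
top [[397.74430384   0.         313.30533493]
 [  0.         397.74430384 200.44727587]
 [  0.           0.           1.        ]] [[-0.00738702 -0.99983297 -0.0167169 ]
 [-0.98173342  0.01042963 -0.18997555]
 [ 0.19011817  0.01500819 -0.98164649]] [0.03872855 0.57723138 0.83660157]
```

View pics/top0.png

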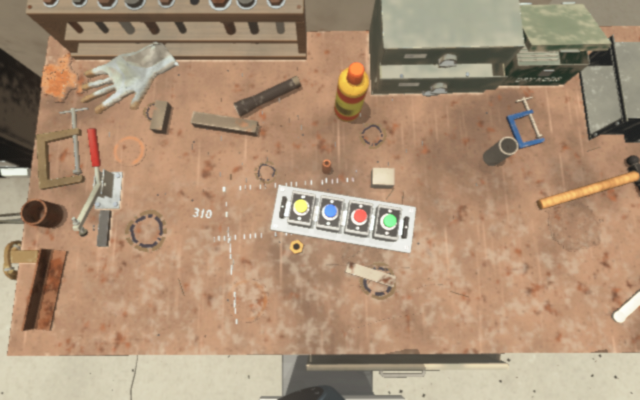

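View pics/scene0.png

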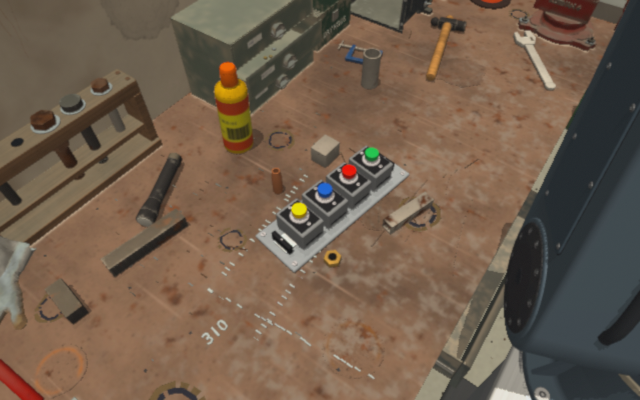

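The top view shows yellow (301,206), blue (330,211), red (360,216) and green (389,221). The nozzle is at (327,166), block (383,178), tube (371,272) and nut (296,246). Next I'll measure the caps.

```bash
cat > h.py <<'E'
import numpy as np,cv2
from scipy.spatial.transform import Rotation as Rn
def cents(px,minA=40):
    hsv=cv2.cvtColor(px,cv2.COLOR_RGB2HSV);out={}
    for n,(a,b) in dict(red=(174,6),yellow=(24,34),green=(55,80),blue=(102,122)).items():
        H=hsv[:,:,0];m=((H>=a)|(H<=b)) if a>b else ((H>=a)&(H<=b))
        m=(m&(hsv[:,:,1]>130)&(hsv[:,:,2]>90)).astype(np.uint8)
        k,l,st,c=cv2.connectedComponentsWithStats(m)
        out[n]=[(tuple(np.round(c[i],1)),st[i,4],tuple(st[i,2:4])) for i in range(1,k) if st[i,4]>minA]
    return out
def ray(K,R,t,uv):
    d=R.T@np.linalg.solve(K,[uv[0],uv[1],1]);return -R.T@t,d/np.linalg.norm(d)
def plane(o,d,z): return o+d*(z-o[2])/d[2]
E
python3 - <<'E'
from h import *
box={'top':(270,180,420,255),'scene':(250,130,410,270)}
C={}
for n in box:
    D=np.load(n+'0.npz');px=D['pixels'];x0,y0,x1,y1=box[n]
    c=cents(px[y0:y1,x0:x1].copy())
    for k,v in c.items():
        print(n,k,v)
        v=max(v,key=lambda q:q[1]);uv=(v[0][0]+x0,v[0][1]+y0);C[n,k]=ray(D['intrinsics'],D['R'],D['t'],uv)
        print('  ',uv,plane(*C[n,k],.08).round(4))
for k in ['red','yellow','green','blue']:
    (o1,d1),(o2,d2)=C['top',k],C['scene',k]
    A=np.c_[d1,-d2];s=np.linalg.lstsq(A,o2-o1,rcond=None)[0]
    p,q=o1+d1*s[0],o2+d2*s[1];print(k,((p+q)/2).round(4),np.linalg.norm(p-q).round(4))
E
```

```text
top red [((np.float64(90.0), np.float64(35.1)), np.int32(109), (np.int32(11), np.int32(13)))]
   (np.float64(360.0), np.float64(215.1)) [ 0.5395 -0.0675  0.08  ]
top yellow []Traceback (most recent call last):
  File "<stdin>", line 9, in <module>
ValueError: max() iterable argument is empty
```

```bash
python3 - <<'E'
import numpy as np,cv2
D=np.load('top0.npz');h=cv2.cvtColor(D['pixels'],cv2.COLOR_RGB2HSV);print(h[206,301],h[211,330],h[221,389])
D=np.load('scene0.npz');h=cv2.cvtColor(D['pixels'],cv2.COLOR_RGB2HSV);print(h[210,299])
E
sed -i 's/yellow=(24,34)/yellow=(20,34)/; s/minA=40/minA=25/' h.py
cat > m.py <<'E'
from h import *
import sys
box={'top':(270,180,420,255),'scene':(250,130,410,270)}
C={}
for n in box:
    D=np.load(n+'0.npz');px=D['pixels'];x0,y0,x1,y1=box[n]
    c=cents(px[y0:y1,x0:x1].copy())
    for k,v in c.items():
        if not v: print('none',n,k);continue
        v=max(v,key=lambda q:q[1]);uv=(v[0][0]+x0,v[0][1]+y0);C[n,k]=ray(D['intrinsics'],D['R'],D['t'],uv)
        print(n,k,v[1:],uv,plane(*C[n,k],.082).round(4))
for k in ['red','yellow','green','blue']:
    if ('top',k) not in C or ('scene',k) not in C: continue
    (o1,d1),(o2,d2)=C['top',k],C['scene',k]
    A=np.c_[d1,-d2];s=np.linalg.lstsq(A,o2-o1,rcond=None)[0]
    p,q=o1+d1*s[0],o2+d2*s[1];print(k,((p+q)/2).round(4),np.linalg.norm(p-q).round(4))
E
python3 m.py
```

```text
[ 30 114 255] [107 140 251] [ 66 105 253]
[ 29 244 231]
top red (np.int32(109), (np.int32(11), np.int32(13))) (np.float64(360.0), np.float64(215.1)) [ 0.5392 -0.0673  0.082 ]
none top yellow
none top green
top blue (np.int32(92), (np.int32(11), np.int32(12))) (np.float64(330.1), np.float64(210.4)) [ 0.5501 -0.003   0.082 ]
scene red (np.int32(178), (np.int32(15), np.int32(15))) (np.float64(348.7), np.float64(170.8)) [ 0.5382 -0.0644  0.082 ]
scene yellow (np.int32(204), (np.int32(16), np.int32(16))) (np.float64(298.6), np.float64(209.6)) [0.5609 0.063  0.082 ]
scene green (np.int32(143), (np.int32(14), np.int32(13))) (np.float64(371.3), np.float64(153.5)) [ 0.5267 -0.1271  0.082 ]
scene blue (np.int32(176), (np.int32(16), np.int32(15))) (np.float64(324.5), np.float64(189.4)) [ 0.5497 -0.0011  0.082 ]
red [ 0.54   -0.0677  0.0776] 0.0003
blue [ 0.5508 -0.003   0.0791] 0.0005
```

```bash
sed -i 's/\[:,:,1\]>130/[:,:,1]>90/' h.py; python3 m.py; python3 - <<'E'
from plant import arm
from h import *
s=arm.sense();d=arm.snapshot("wrist");cv2.imwrite("pics/w0.png",d["pixels"][:,:,::-1]);print(d["mount"].round(4),d["intrinsics"])
print(Rn.from_rotvec(s["orientation"]).as_matrix().round(4))
E
```

```text
top red (np.int32(135), (np.int32(13), np.int32(13))) (np.float64(359.9), np.float64(215.0)) [ 0.5394 -0.0671  0.082 ]
top yellow (np.int32(127), (np.int32(12), np.int32(14))) (np.float64(300.5), np.float64(205.3)) [0.562 0.061 0.082]
top green (np.int32(119), (np.int32(13), np.int32(13))) (np.float64(389.8), np.float64(220.2)) [ 0.5275 -0.1309  0.082 ]
top blue (np.int32(113), (np.int32(11), np.int32(12))) (np.float64(330.0), np.float64(210.4)) [ 0.5501 -0.0028  0.082 ]
scene red (np.int32(195), (np.int32(16), np.int32(15))) (np.float64(348.6), np.float64(170.9)) [ 0.5382 -0.064   0.082 ]
scene yellow (np.int32(222), (np.int32(17), np.int32(17))) (np.float64(298.8), np.float64(209.8)) [0.5604 0.0631 0.082 ]
scene green (np.int32(154), (np.int32(15), np.int32(13))) (np.float64(371.1), np.float64(153.7)) [ 0.5267 -0.1264  0.082 ]
scene blue (np.int32(190), (np.int32(16), np.int32(16))) (np.float64(324.6), np.float64(189.4)) [ 0.5496 -0.0012  0.082 ]
red [ 0.5402 -0.0676  0.0774] 0.0001
yellow [0.5624 0.0611 0.0782] 0.0006
green [ 0.5288 -0.1318  0.0758] 0.001
blue [ 0.5506 -0.0029  0.0795] 0.0002
[[-7.000e-04 -9.454e-01 -3.259e-01  8.350e-02]
 [ 1.000e+00 -8.000e-04  3.000e-04  0.000e+00]
 [-6.000e-04 -3.259e-01  9.454e-01  2.930e-02]
 [ 0.000e+00  0.000e+00  0.000e+00  1.000e+00]] [[304.83918315   0.         315.22103301]
 [  0.         304.83918315 202.50800824]
 [  0.           0.           1.        ]]
[[ 9.313e-01  3.642e-01 -3.000e-04]
 [ 3.642e-01 -9.313e-01  9.000e-04]
 [ 0.000e+00 -1.000e-03 -1.000e+00]]
```

Both views agree to about 3 mm. The caps are 65 mm apart and in line, as given: red ≈(0.540,-0.067), yellow ≈(0.562,0.061), green ≈(0.528,-0.131), blue ≈(0.550,-0.003). Now I'll shut the fingers and travel high to above red.

Request:
{"method": "servo_tool", "body": {
  "targets": [
    [0,2,-1,0,0],
    [0,5,-2.5,0,0],
    [0,8,-4,0,0],
    [0,11,-5.5,0,0],
    [0,14,-7,0,0],
    [0,17,-8.5,0,0],
    [0,20,-10,0,0],
    [0,23,-11.5,0,0],
    [0,26,-13,0,0],
    [0,29,-14.6,0,0],
    [0,32,-16.1,0,0],
    [0,34,-17.1,0,0]
  ],
  "force": 20
}}

```text
time_s: 1.15
eef_pos: [0.4378, -0.1804, 0.4045]
orientation: [-3.086, -0.584, -0.0]
contact_force: [0.5, -0.5, 0.8]
opening: -0.002
```

Request:
{"method": "servo_tool", "body": {
  "targets": [
    [0,3,-1.5,0,0],
    [0,6,-3,0,0],
    [0,9,-4.6,0,0],
    [0,11.5,-5.8,0,0],
    [0,13,-6.6,0,0],
    [0,13.9,-7,2,0],
    [0,13.9,-7,4,0],
    [0,13.9,-7,6,0],
    [0,13.9,-7,8,0],
    [0,13.9,-7,9,0],
    [0,13.9,-7,9,0],
    [0,13.9,-7,9,0]
  ]
}}

```text
time_s: 2.15
eef_pos: [0.5404, -0.0668, 0.315]
orientation: [-3.087, -0.582, 0.001]
contact_force: [0.0, 0.2, 0.3]
opening: 0.001
```

```bash
cat > look.py <<'E'
import sys
from plant import arm
from h import *
tag=sys.argv[1];h=float(sys.argv[2]) if len(sys.argv)>2 else .082
s=arm.sense();R=Rn.from_rotvec(s["orientation"]).as_matrix();p=s["eef_pos"]
d=arm.snapshot("wrist");cv2.imwrite(f"pics/w{tag}.png",d["pixels"][:,:,::-1])
print(s['time_s'],p.round(4),s['contact_force'].round(2),'tip',(p+R@[0,0,.173]).round(4))
M=d["mount"];K=d["intrinsics"]
for k,v in cents(d["pixels"],150).items():
    for c in v:
        r=R@M[:3,:3]@np.linalg.solve(K,[*c[0],1]);o=p+R@M[:3,3]
        print(k,c[0],c[1],c[2],plane(o,r,h).round(4))
E
python3 look.py 1
```

```text
2.15 [ 0.5404 -0.0668  0.315 ] [0.05 0.24 0.32] tip [ 0.5403 -0.0668  0.142 ]
red (np.float64(313.7), np.float64(219.0)) 1208 (np.int32(40), np.int32(40)) [ 0.5406 -0.0656  0.082 ]
yellow (np.float64(145.2), np.float64(123.5)) 1750 (np.int32(50), np.int32(45)) [0.5631 0.0604 0.082 ]
yellow (np.float64(150.4), np.float64(196.8)) 476 (np.int32(34), np.int32(32)) [0.5146 0.0473 0.082 ]
green (np.float64(385.9), np.float64(259.5)) 1082 (np.int32(38), np.int32(38)) [ 0.5297 -0.1283  0.082 ]
blue (np.float64(233.1), np.float64(174.2)) 1344 (np.int32(43), np.int32(42)) [ 0.5514 -0.0022  0.082 ]
```

View pics/w1.png

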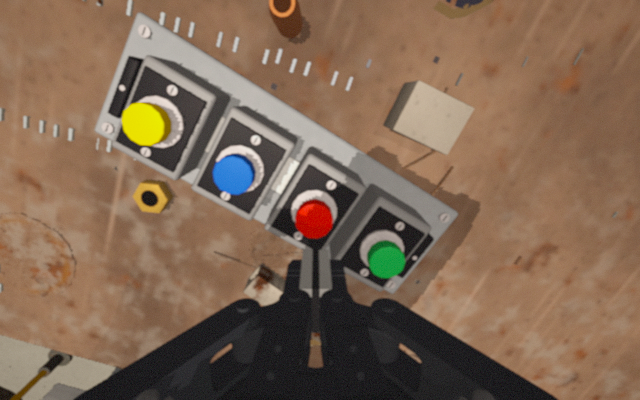

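Wrist-view cap positions agree within 1–3 mm, and the shut fingertips stand over red (313,219). I'll descend to just above the cap.

Request:
{"method": "servo_tool", "body": {
  "targets": [
    [0,0,0,1.5,0],
    [0,0,0,3,0],
    [0,0,0,4.2,0],
    [0,0,0,5,0],
    [0,0,0,5.4,0],
    [0,0,0,5.4,0],
    [0,0,0,5.4,0]
  ]
}}

```text
time_s: 2.78
eef_pos: [0.5407, -0.0668, 0.2615]
orientation: [3.087, 0.582, 0.001]
contact_force: [-0.8, -0.3, 0.3]
opening: -0.0
```

Request:
{"method": "servo_tool", "body": {
  "targets": [
    [0,0,0,0.2,0],
    [0,0,0,0.4,0],
    [0,0,0,0.6,0],
    [0,0,0,0.8,0],
    [0,0,0,1.0,0],
    [0,0,0,1.2,0],
    [0,0,0,1.2,0]
  ]
}}

```text
time_s: 3.37
eef_pos: [0.5404, -0.0667, 0.2484]
orientation: [-3.087, -0.582, 0.0]
contact_force: [-0.7, -0.0, -0.4]
opening: 0.001
```

```bash
python3 look.py 2 .075
```

```text
3.3667 [ 0.5404 -0.0667  0.2484] [-0.74 -0.01 -0.42] tip [ 0.5404 -0.0667  0.0754]
red (np.float64(312.0), np.float64(246.4)) 829 (np.int32(51), np.int32(31)) [ 0.5486 -0.0618  0.075 ]
yellow (np.float64(68.7), np.float64(134.9)) 3998 (np.int32(81), np.int32(64)) [0.5613 0.0642 0.075 ]
yellow (np.float64(103.4), np.float64(225.3)) 776 (np.int32(44), np.int32(37)) [0.5209 0.0422 0.075 ]
green (np.float64(418.2), np.float64(305.4)) 689 (np.int32(45), np.int32(34)) [ 0.5358 -0.1312  0.075 ]
blue (np.float64(198.6), np.float64(206.2)) 2835 (np.int32(64), np.int32(60)) [ 0.5489 -0.0007  0.075 ]
```

View pics/w2.png

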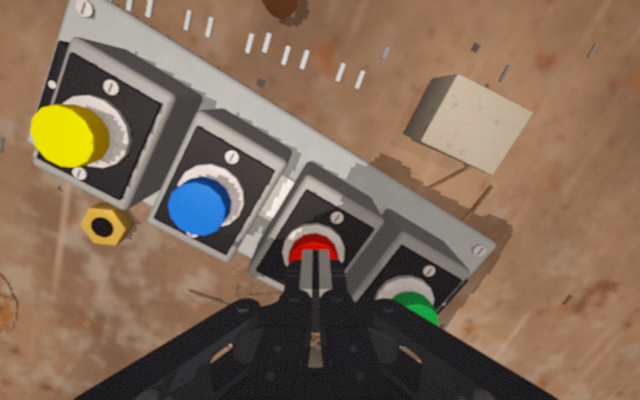

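Request:
{"method": "servo_tool", "body": {
  "targets": [
    [0,0,0,0.1,0],
    [0,0,0,0.2,0],
    [0,0,0,0.3,0],
    [0,0,0,0.4,0],
    [0,0,0,0.5,0]
  ]
}}

```text
time_s: 3.83
eef_pos: [0.5404, -0.0667, 0.2436]
orientation: [-3.087, -0.582, 0.0]
contact_force: [-1.9, 0.9, 3.8]
opening: 0.002
```

Request:
{"method": "servo_tool", "body": {
  "targets": [
    [0,0,0,0.1,0],
    [0,0,0,0.2,0],
    [0,0,0,0.3,0]
  ]
}}

```text
time_s: 4.08
eef_pos: [0.5404, -0.0667, 0.2406]
orientation: [-3.087, -0.582, 0.0]
contact_force: [-3.1, 0.7, 4.5]
opening: 0.006
```

Request:
{"method": "servo_tool", "body": {
  "targets": [
    [0,0,0,0.1,0],
    [0,0,0,0.1,0]
  ]
}}

```text
time_s: 4.25
eef_pos: [0.5404, -0.0668, 0.2396]
orientation: [-3.087, -0.582, 0.0]
contact_force: [-2.8, -0.2, 6.4]
opening: 0.003
```

```bash
python3 look.py 3 .068
```

```text
4.25 [ 0.5404 -0.0668  0.2396] [-2.79 -0.23  6.36] tip [ 0.5403 -0.0668  0.0666]
red (np.float64(311.5), np.float64(249.2)) 574 (np.int32(50), np.int32(25)) [ 0.5478 -0.0618  0.068 ]
yellow (np.float64(53.0), np.float64(137.0)) 4618 (np.int32(86), np.int32(69)) [0.5583 0.0695 0.068 ]
yellow (np.float64(95.0), np.float64(230.1)) 851 (np.int32(46), np.int32(38)) [0.5178 0.0448 0.068 ]
green (np.float64(425.1), np.float64(312.3)) 405 (np.int32(39), np.int32(27)) [ 0.534  -0.1358  0.068 ]
blue (np.float64(191.8), np.float64(212.3)) 3210 (np.int32(68), np.int32(63)) [0.5453 0.0012 0.068 ]
```

View pics/w3.png

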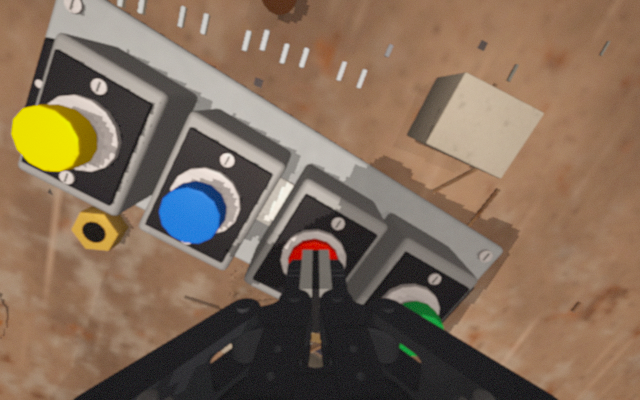

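Force rose to 6.4 N at a tip height of 67 mm, so red is on its end spring (68 mm). I'll lift, then travel to above yellow.

Request:
{"method": "servo_tool", "body": {
  "targets": [
    [0,0,0,-0.5,0],
    [0,0,0,-2,0],
    [0,0,0,-4,0],
    [0,0,0,-6,0],
    [0,0,0,-7,0],
    [0,0,0,-7,0],
    [0,0,0,-7,0]
  ]
}}

```text
time_s: 4.88
eef_pos: [0.5406, -0.0667, 0.3096]
orientation: [3.087, 0.582, 0.001]
contact_force: [-0.3, 0.2, -0.2]
opening: 0.0
```

```bash
python3 look.py 4 .068
```

```text
4.8833 [ 0.5406 -0.0667  0.3096] [-0.28  0.17 -0.25] tip [ 0.5407 -0.0668  0.1366]
red (np.float64(313.5), np.float64(216.3)) 1010 (np.int32(36), np.int32(35)) [ 0.5397 -0.0659  0.068 ]
yellow (np.float64(140.7), np.float64(124.7)) 1844 (np.int32(53), np.int32(46)) [0.5593 0.0672 0.068 ]
yellow (np.float64(147.1), np.float64(199.2)) 499 (np.int32(36), np.int32(30)) [0.508  0.0527 0.068 ]
green (np.float64(387.2), np.float64(263.6)) 1131 (np.int32(39), np.int32(38)) [ 0.5235 -0.1347  0.068 ]
blue (np.float64(230.9), np.float64(176.7)) 1415 (np.int32(44), np.int32(43)) [5.466e-01 2.000e-04 6.800e-02]
```

View pics/w4.png

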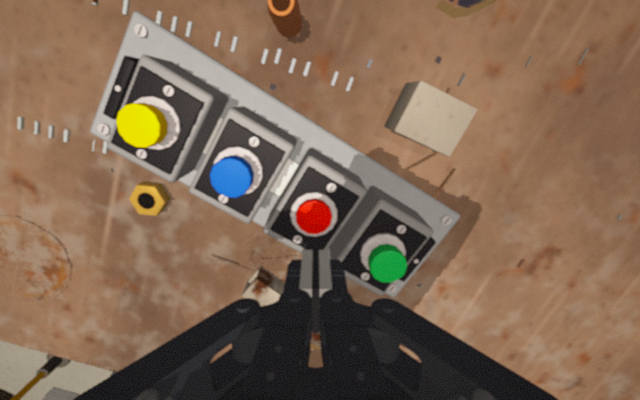

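Red (313,216) stays in: it is now centred in its collar and smaller. The others are up. Next is yellow.

Request:
{"method": "servo_tool", "body": {
  "targets": [
    [0,1,-1.7,0,0],
    [0,2.5,-4.2,0,0],
    [0,4,-6.7,0,0],
    [0,5.3,-8.9,0,0],
    [0,6.2,-10.4,0,0],
    [0,6.6,-11.1,0,0],
    [0,6.6,-11.1,0,0],
    [0,6.6,-11.1,0,0]
  ]
}}

```text
time_s: 5.6
eef_pos: [0.5612, 0.0604, 0.3089]
orientation: [3.087, 0.583, -0.002]
contact_force: [-0.0, -0.6, 0.7]
opening: 0.001
```

```bash
python3 look.py 5 .082
```

```text
5.6 [0.5612 0.0604 0.3089] [-0.03 -0.6   0.67] tip [0.561  0.0603 0.1359]
red (np.float64(449.0), np.float64(290.6)) 904 (np.int32(38), np.int32(32)) [ 0.5462 -0.055   0.082 ]
yellow (np.float64(313.5), np.float64(219.3)) 1276 (np.int32(40), np.int32(41)) [0.5633 0.0624 0.082 ]
yellow (np.float64(270.5), np.float64(261.6)) 380 (np.int32(30), np.int32(26)) [0.5205 0.0797 0.082 ]
green (np.float64(515.2), np.float64(332.7)) 1042 (np.int32(40), np.int32(36)) [ 0.5306 -0.1245  0.082 ]
blue (np.float64(387.8), np.float64(261.4)) 1177 (np.int32(40), np.int32(39)) [ 5.521e-01 -5.000e-04  8.200e-02]
```

View pics/w5.png

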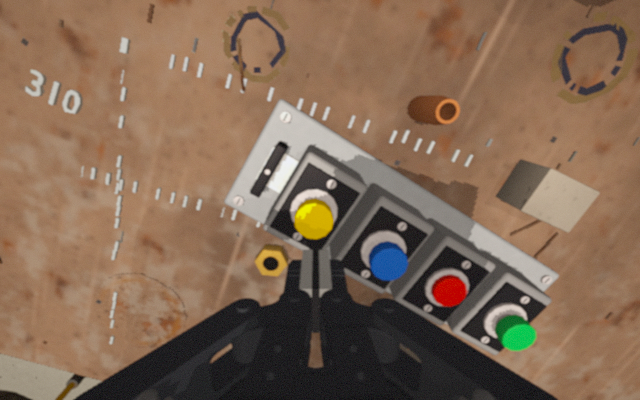

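Yellow (313,219) sits relative to the tips just as red did. The nut at (270,262) is well below tip height. Pressing.

Request:
{"method": "servo_tool", "body": {
  "targets": [
    [0,0,0,1.5,0],
    [0,0,0,3,0],
    [0,0,0,4.2,0],
    [0,0,0,4.8,0],
    [0,0,0,5.0,0],
    [0,0,0,5.2,0],
    [0,0,0,5.4,0],
    [0,0,0,5.6,0],
    [0,0,0,5.8,0],
    [0,0,0,6.0,0],
    [0,0,0,6.2,0],
    [0,0,0,6.4,0]
  ]
}}

```text
time_s: 6.65
eef_pos: [0.5617, 0.0607, 0.2458]
orientation: [3.087, 0.582, 0.001]
contact_force: [1.4, -1.2, 2.2]
opening: -0.001
```

Request:
{"method": "servo_tool", "body": {
  "targets": [
    [0,0,0,0.1,0],
    [0,0,0,0.2,0],
    [0,0,0,0.3,0],
    [0,0,0,0.4,0],
    [0,0,0,0.4,0]
  ]
}}

```text
time_s: 7.07
eef_pos: [0.5614, 0.0607, 0.2415]
orientation: [-3.087, -0.582, 0.0]
contact_force: [0.6, 0.4, 0.9]
opening: -0.003
```

Request:
{"method": "servo_tool", "body": {
  "targets": [
    [0,0,0,0.1,0],
    [0,0,0,0.2,0],
    [0,0,0,0.2,0]
  ]
}}

```text
time_s: 7.32
eef_pos: [0.5614, 0.0607, 0.2397]
orientation: [-3.087, -0.582, 0.0]
contact_force: [0.3, -0.6, 6.4]
opening: 0.001
```

Yellow reached its end spring too (6.4 N at 67 mm). Lift and check.

Request:
{"method": "servo_tool", "body": {
  "targets": [
    [0,0,0,-0.5,0],
    [0,0,0,-2,0],
    [0,0,0,-4,0],
    [0,0,0,-6,0],
    [0,0,0,-7,0],
    [0,0,0,-7,0],
    [0,0,0,-7,0]
  ]
}}

```text
time_s: 7.9
eef_pos: [0.5615, 0.0607, 0.3095]
orientation: [-3.087, -0.582, -0.0]
contact_force: [-0.6, 0.2, 0.6]
opening: -0.001
```

```bash
python3 look.py 6 .068
```

```text
7.9 [0.5615 0.0607 0.3095] [-0.61  0.18  0.59] tip [0.5615 0.0607 0.1365]
red (np.float64(449.0), np.float64(290.9)) 900 (np.int32(37), np.int32(33)) [ 0.5397 -0.0654  0.068 ]
yellow (np.float64(313.8), np.float64(213.8)) 1019 (np.int32(37), np.int32(36)) [0.5625 0.0621 0.068 ]
yellow (np.float64(270.9), np.float64(261.8)) 383 (np.int32(31), np.int32(27)) [0.5124 0.079  0.068 ]
green (np.float64(515.2), np.float64(333.0)) 1029 (np.int32(40), np.int32(35)) [ 0.5229 -0.1399  0.068 ]
blue (np.float64(388.0), np.float64(261.9)) 1169 (np.int32(39), np.int32(39)) [ 0.5459 -0.0072  0.068 ]
```

View pics/w6.png

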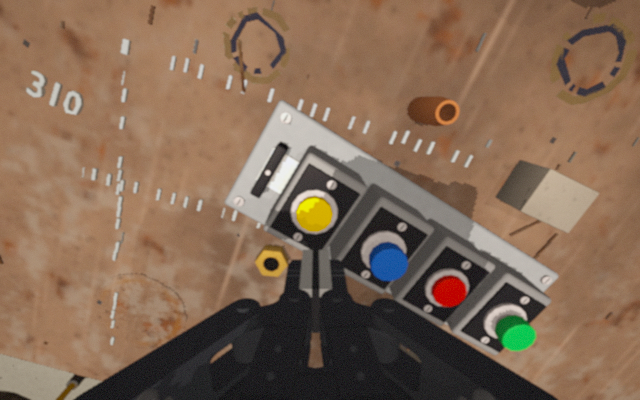

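Yellow (314,214) and red (449,291) are in; blue and green are up. Now green.

Request:
{"method": "servo_tool", "body": {
  "targets": [
    [0,-1,1.7,0,0],
    [0,-2.5,4.2,0,0],
    [0,-4,6.6,0,0],
    [0,-5.5,9.1,0,0],
    [0,-7,11.6,0,0],
    [0,-8.5,14.1,0,0],
    [0,-9.5,15.8,0,0],
    [0,-10,16.6,0,0],
    [0,-10,16.6,0,0],
    [0,-10,16.6,0,0]
  ]
}}

```text
time_s: 8.78
eef_pos: [0.5286, -0.1301, 0.3089]
orientation: [-3.087, -0.581, 0.002]
contact_force: [-0.4, 0.2, -1.1]
opening: -0.0
```

```bash
python3 look.py 7 .082
```

```text
8.7833 [ 0.5286 -0.1301  0.3089] [-0.39  0.18 -1.06] tip [ 0.5284 -0.13    0.1359]
red (np.float64(237.1), np.float64(171.5)) 1142 (np.int32(39), np.int32(38)) [ 0.5442 -0.0684  0.082 ]
yellow (np.float64(54.6), np.float64(67.9)) 1799 (np.int32(50), np.int32(46)) [0.5654 0.0508 0.082 ]
yellow (np.float64(78.3), np.float64(162.2)) 566 (np.int32(37), np.int32(32)) [0.5124 0.0304 0.082 ]
green (np.float64(314.8), np.float64(221.8)) 1214 (np.int32(39), np.int32(40)) [ 0.5293 -0.1294  0.082 ]
blue (np.float64(140.9), np.float64(124.1)) 1814 (np.int32(52), np.int32(46)) [ 0.5516 -0.0032  0.082 ]
```

View pics/w7.png

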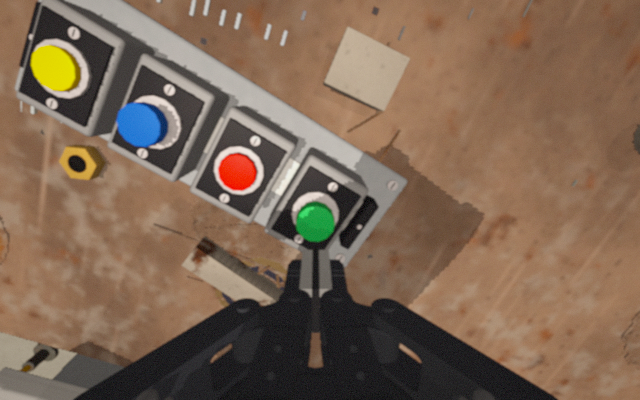

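Green (315,222) is under the tips, so I'll press it.

Request:
{"method": "servo_tool", "body": {
  "targets": [
    [0,0,0,1.5,0],
    [0,0,0,3,0],
    [0,0,0,4.2,0],
    [0,0,0,4.8,0],
    [0,0,0,5.0,0],
    [0,0,0,5.2,0],
    [0,0,0,5.4,0],
    [0,0,0,5.6,0],
    [0,0,0,5.8,0],
    [0,0,0,6.0,0],
    [0,0,0,6.2,0],
    [0,0,0,6.4,0]
  ]
}}

```text
time_s: 9.83
eef_pos: [0.529, -0.1304, 0.2458]
orientation: [3.087, 0.582, 0.001]
contact_force: [1.7, 1.3, 2.8]
opening: 0.004
```

Request:
{"method": "servo_tool", "body": {
  "targets": [
    [0,0,0,0.1,0],
    [0,0,0,0.2,0],
    [0,0,0,0.3,0],
    [0,0,0,0.4,0],
    [0,0,0,0.4,0]
  ]
}}

```text
time_s: 10.25
eef_pos: [0.5287, -0.1304, 0.2415]
orientation: [3.087, 0.582, -0.0]
contact_force: [0.9, -0.0, 1.1]
opening: 0.004
```

Request:
{"method": "servo_tool", "body": {
  "targets": [
    [0,0,0,0.1,0],
    [0,0,0,0.2,0],
    [0,0,0,0.2,0]
  ]
}}

```text
time_s: 10.5
eef_pos: [0.5287, -0.1304, 0.2396]
orientation: [3.087, 0.582, -0.0]
contact_force: [-0.5, 0.5, 6.4]
opening: 0.001
```

Request:
{"method": "servo_tool", "body": {
  "targets": [
    [0,0,0,-0.5,0],
    [0,0,0,-2,0],
    [0,0,0,-4,0],
    [0,0,0,-6,0],
    [0,0,0,-8,0],
    [0,0,0,-10,0],
    [0,0,0,-10,0],
    [0,0,0,-10,0]
  ]
}}

```text
time_s: 11.17
eef_pos: [0.5289, -0.1304, 0.3405]
orientation: [3.087, 0.582, 0.002]
contact_force: [0.5, 0.2, -0.8]
opening: -0.002
```

```bash
python3 look.py 8 .068; python3 - <<'E'
from plant import arm
import cv2,numpy as np
d=arm.snapshot("scene");a=d["pixels"];cv2.imwrite("pics/scene1.png",a[:,:,::-1])
E
```

```text
11.1667 [ 0.5289 -0.1304  0.3405] [ 0.46  0.16 -0.8 ] tip [ 0.5291 -0.1305  0.1675]
red (np.float64(245.6), np.float64(163.3)) 874 (np.int32(34), np.int32(34)) [ 0.5397 -0.0662  0.068 ]
yellow (np.float64(88.1), np.float64(72.7)) 1311 (np.int32(43), np.int32(40)) [0.5623 0.0615 0.068 ]
yellow (np.float64(100.9), np.float64(156.5)) 451 (np.int32(32), np.int32(29)) [0.5029 0.0434 0.068 ]
green (np.float64(313.9), np.float64(202.9)) 747 (np.int32(31), np.int32(31)) [ 0.5282 -0.1299  0.068 ]
blue (np.float64(163.1), np.float64(121.6)) 1318 (np.int32(44), np.int32(39)) [0.5479 0.0028 0.068 ]
```

View pics/w8.png

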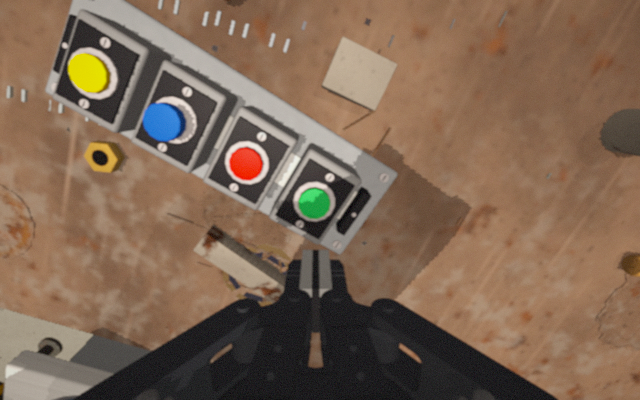

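View pics/scene1.png

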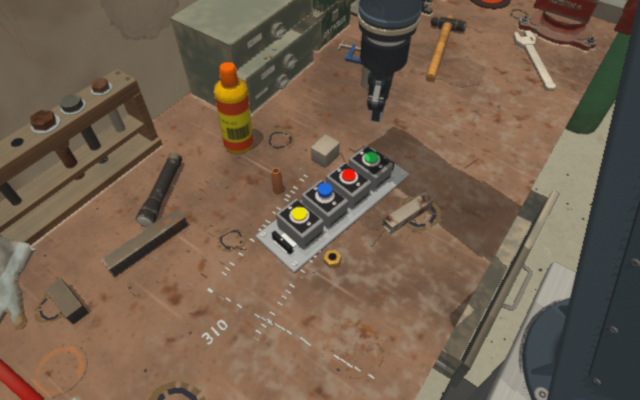

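Both pictures show red, yellow and green in and blue up. The nozzle (277,180), block (324,150), tube (408,212) and nut (332,258) are at the same scene pixels as at the start, and the gripper is clear. Handing in.

```bash
python3 -c "
from plant import arm
print(arm.finish_job())"
```

```text
the job is handed in; nothing more can be done
None
```

I pressed the red, yellow and green buttons, in that order, with the shut fingertips, and handed the job in after about 11 s. No verdict is reported.

- **Presses:** each of the three ended at about 6.4 N of contact force with the fingertips 67 mm above the table. That puts the cap on its end spring, and the highest force reading I saw was well under the 20 N limit.
- **Buttons at the end:** the wrist and scene pictures show red, yellow and green staying in. Taken at 68 mm height, their wrist-view positions fit the given 65 mm spacing. Blue is still up.
- **Surroundings:** by eye, the nozzle, block, tube and nut stand where they did in the first scene picture. The gripper is clear, with the fingertips 168 mm above the table.
- **Disagreements:** a few position estimates differed by a few millimetres. Top and scene views put the caps up to 5 mm apart, and crossing their rays gave heights of 76–80 mm instead of 82 mm. The close wrist views agreed within 3 mm and settled the positions. No check failed.

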